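# Make room in the games tray and file one more boxed game

## Robot

A 7-joint arm with a two-finger parallel gripper is mounted at the origin on the work surface. World frame = base frame: x ahead of the robot, y to its left, z up, the work surface at z = 0. Lengths are in mm, angles in rad, forces in N, time in s.
With the tool pointing down it reaches from about 400 to 900 mm from the base axis. Payload 5.5 kg.
Tool frame: the origin (TCP) lies at the very end of the fingers, on their centre line; the grasp point (between the pads) lies 19 mm behind it; z points along the fingers, x is the direction in which the jaws open and shut, and the axes are right-handed (so a half turn about z gives the same grasp; the last joint's range is limited). The gripper opens to 92 mm and grips with 3 to 60 N. Pads are 19 mm wide; open, the fingers measure 130 mm over their backs; the gripper's body (75 mm by 190 mm) begins 47 mm behind the grasp point.
Start: joints at [-0.923, 0.501, -0.427, 1.55, 0.221, 1.138, -0.21], TCP at [243.956, 602.483, 226.729] pointing down, gripper open.
Joint ranges: [-2.88, 2.88], [-0.31, 2.03], [-1.54, 1.56], [0.2, 2.42], [-1.41, 4.55], [0.19, 2.02], [-2.57, 2.57]. Speed limits (rad/s): [2.57, 2.57, 3.14, 3.14, 3.14, 3.14, 3.14].

## Interface

Orientations are given as a 3x3 rotation matrix whose columns are the frame's x, y, z axes.
In Python, from bench import robot gives the robot as it stands. The module is installed in compiled form; this text tells all that it offers.
- The arm moves only by the shell command python3 -m crank 'ROWS' [OPENING] [FORCE]. ROWS is text: rows parted by semicolons, each of 6 numbers parted by spaces: the shift along the tool's x, y, z in mm, then the turn, a rotation vector about the tool's x, y, z in rad. In form: x y z rx ry rz; .... A call has exactly 10 rows; each row is the pose to reach, as a shift and turn from the pose commanded when the call began, along the tool's axes at that moment; what a row does not reach only later rows make up. A row lasts 1/12 s, in which the tool goes at most 41.7 mm and 7.16 degrees, less where a joint would pass 70% of its speed; a pose out of reach is approached as far as the arm can. A call with a gripper value outside its range is refused whole. OPENING is the closure, from 0 (fully open) to 1 (shut), set as the call begins (- or left out, the last holds). The fingers move at their own pace and stop on an object; FORCE is the grip in N (left out, the last holds). Time passes only in rows, so rows that repeat a pose let the fingers close, or fill a call up. It gives the time, the measured TCP pose, the force and the opening at its end, in the units of the state.
- robot.get_state(): the state, without advancing time (a new reading comes with each control period).
- robot.grab_frame(name): name is "scene" or "top" or "wrist"; returns a dict with "img" (400x640x3 uint8, red, green, blue), "mtx" (3x3 intrinsics, pixels), "extrinsics" (4x4, takes a point from camera to world coordinates). Camera axes: x right, y down, z forward; pixel columns grow to the right and rows downward; lengths in mm; the calibration is good to about 2 mm. A picture is of the moment at which its call begins. There is no depth.
- robot.sign_off(): hands the job in, once; it reports no verdict.
The state is a dict: "clock": time; "joint_pos": joint angles; "qvel": joint speeds; "joint_efforts": joint torques, N m; "tcp_pos": TCP position; "eef_rot": TCP orientation; "contact_force": force on the tool from outside, world axes, zero at the start; "ft_torque": the same for the moment, N m; "finger_gap": opening from 0.0 (shut) to 1.0 (fully open).
Only numpy, scipy, OpenCV 4.12 (cv2) and the standard library are available. Lean on these libraries where they do the work, as an engineer would, in place of code of your own. Each camera call takes 0.05 s, during which the arm holds its last target. There are 200 camera calls.

## Task

On the shop counter a row of boxed card games stands in a browsing tray, held by a white back stop with an orange grip behind it that sits in notches in the tray's side walls. Lift the back stop out and set it down fully home in the very next notch, away from the row, then stand the green game that lies on the counter upright on its end in the space this makes, flat side to the row like the others. Lower things rather than dropping them, leave the row standing, and do not disturb the card terminal, the mug or the flask.

Things in the scene. Friction and masses are not known exactly. Their poses are not given: they have to be found in the camera images.
- tray: Fixed open wooden tray, 300 long (x) x 106 wide (y); origin centre of underside, z up (mm). Floor's upper face z = 8. All walls 8 thick, tops z = 70; side walls 90 apart inside, each with six open-topped notches 15 wide, from z = 70 down to 48, centred at x = -109, -65, -21, 23, 67, 111. The row of games fills the -x end up to x = -32. Place and direction vary.
- next_notch (a point): Point of the tray on the upper face of its floor, midway between the two notches at x = 23 (tray frame): where the back stop's origin must come. Turns with the tray. It lies one pitch (44) from where the back stop starts, away from the row.
- gap (a point): Point of the tray on the upper face of its floor at x = -7.5 (tray frame): the middle of the 49 mm space between the last game of the row and the back stop, once the back stop is in its next notch. Turns with the tray.
- follower: White back stop (loose, about 0.32 kg), starts in the notches at tray x = -21. Board 12 thick (x), 86 wide (y), 125 tall; foot plate and rib reach 52 behind (+x), foot stands on the tray floor. Steel ears 12 thick, round below, sit 20 deep in the notches, 1.5 play each side: raise 22 or more to clear. Orange grip on the rib. Origin: underside, mid-board; axes as the tray's.
- grip (a point): Middle of the orange grip of the back stop, 115 above its underside and 25 behind its board's middle. The grip is a fin 18 thick (y), 42 long (x: 6 to 48 behind the board's middle), 85 to 135 above the underside; nothing else is within 36 of its sides above the tray walls.
- game: Green cardboard game box with white and yellow panels (loose, about 0.2 kg, varies), 115 long (x) x 62 wide (y) x 36 thick (z), at the start lying flat on the counter; origin at the centre of its underside face as it lies. Rigid. Either end may be up when filed.
- game_mid (a point): Centre of the green game box; axes as game.
- row_front: Red cardboard game box (loose, 0.2 kg), 36 thick x 62 wide x 120 tall, standing on end on the tray floor in the row; origin at the centre of its underside, z up, x (thickness) along the tray's x. Nearest the tray's -x end.
- row_middle: Blue cardboard game box (loose, 0.2 kg), 36 thick x 62 wide x 130 tall, standing on end on the tray floor in the row; origin at the centre of its underside, z up, x (thickness) along the tray's x. Middle of the row.
- row_last: Yellow cardboard game box (loose, 0.2 kg), 36 thick x 62 wide x 138 tall, standing on end on the tray floor in the row; origin at the centre of its underside, z up, x (thickness) along the tray's x. Last of the row, about 5 mm from the back stop at the start.
- card_terminal: Black card payment terminal lying flat (loose), 165 x 78 x 32; origin at the centre of its underside.
- mug: Blue mug (loose), 92 tall, 80 across, handle to one side; origin at the centre of its underside.
- flask: Red flask (loose), 72 across, 200 tall; origin at the centre of its underside.
Mind the look-alikes: they are no part of the job. Leave any purple look-alike of the game alone.

How it is judged:
By the outcome, as a careful person would: the job done as asked, in the order asked, and still so for the second after the job is handed in, with the robot touching nothing.
It also fails if it takes over 72 s, if anything falls off the work surface, if the arm or the gripper's body presses on something with over 40 N, if the wrist force passes 120 N, or if a joint passes its speed limit or range.

## Working session

There is one attempt and no reset: what is moved stays moved. The work goes in short steps, Python scripts to look and compute and a shell command to move; the robot and the scene stay as the last step left them, time stands still between calls to the robot, and variables do not carry over. Pictures are saved under pics/ and viewed, about 8 in all and at most 12, crops included, and the job is handed in when it is done.

```bash
mkdir -p pics
cat > h.py <<'E'
import numpy as np, cv2
from bench import robot
def grab(n,tag):
    f=robot.grab_frame(n); np.savez(f'{tag}.npz',**{k:np.array(f[k]) for k in('img','mtx','extrinsics')})
    cv2.imwrite(f'pics/{tag}.png',f['img'][:,:,::-1]); return f
def load(tag): return dict(np.load(f'{tag}.npz'))
def ray(f,uv):
    K=np.array(f['mtx']);E=np.array(f['extrinsics'])
    d=E[:3,:3]@np.linalg.solve(K,[uv[0],uv[1],1.]); return E[:3,3],d
def onz(f,uv,z):
    o,d=ray(f,uv); return o+d*(z-o[2])/d[2]
def proj(f,p):
    E=np.array(f['extrinsics']); c=E[:3,:3].T@(np.array(p)-E[:3,3]); q=np.array(f['mtx'])@c; return q[:2]/q[2]
E
python3 - <<'E'
from h import *
for n in('scene','top'):
    f=grab(n,n+'0'); print(n,f['extrinsics'].round(2).tolist())
a=[load(n+'0')['img'] for n in('scene','top')]
s=robot.get_state(); print({k:np.round(v,3).tolist() for k,v in s.items()})
E
```

```text
scene [[-0.6, 0.56, -0.57, 1469.67], [0.8, 0.43, -0.42, 701.42], [0.01, -0.71, -0.71, 1265.86], [0.0, 0.0, 0.0, 1.0]]
top [[-0.01, -1.0, 0.09, 462.68], [-1.0, 0.01, 0.01, 3.71], [-0.01, -0.09, -1.0, 1464.5], [0.0, 0.0, 0.0, 1.0]]
{'clock': 0.1, 'joint_pos': [-0.923, 0.502, -0.427, 1.551, 0.221, 1.138, -0.21], 'qvel': [0.0, -0.003, -0.001, -0.001, -0.001, -0.001, 0.0], 'joint_efforts': [-0.011, -56.787, -5.839, -27.991, -0.069, 0.024, 0.0], 'tcp_pos': [243.794, 601.87, 225.8], 'eef_rot': [[0.375, 0.927, -0.001], [0.927, -0.375, -0.002], [-0.002, -0.0, -1.0]], 'contact_force': [0.603, 0.661, -0.423], 'ft_torque': [-0.039, 0.036, -0.043], 'finger_gap': 1.003}
```

View pics/top0.png

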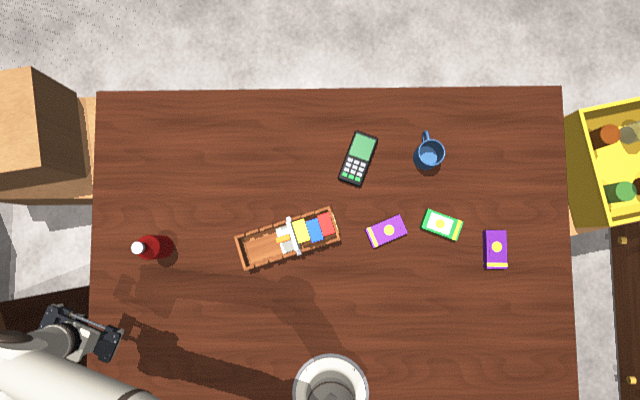

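View pics/scene0.png

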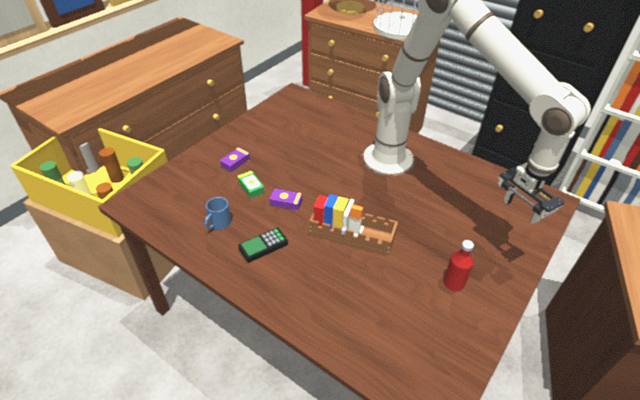

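Top view, things that could be taken for the game: green box with white panel (441,224); purple look-alikes at (386,231) and (496,249); a green thing in the yellow crate (623,190). I choose (441,224). The tray is at about (288,238), with the orange grip near (282,238).

Run:
```python
from h import *
f=load('top0'); im=f['img']
hsv=cv2.cvtColor(im,cv2.COLOR_RGB2HSV)
def mask(lo,hi,x0,x1,y0,y1):
    m=cv2.inRange(hsv,lo,hi); z=np.zeros_like(m); z[y0:y1,x0:x1]=m[y0:y1,x0:x1]; return z
def rect(m,z):
    p=cv2.findNonZero(m); r=cv2.minAreaRect(p); b=cv2.boxPoints(r)
    w=np.array([onz(f,q,z) for q in b]); return r,w
m=mask((45,100,60),(80,255,255),415,470,200,250)
r,w=rect(m,36); print('game',r,w.round(1).tolist(),w.mean(0).round(1))
e=w[1]-w[0];e2=w[2]-w[1];print(np.linalg.norm(e),np.degrees(np.arctan2(e[1],e[0])),np.linalg.norm(e2),np.degrees(np.arctan2(e2[1],e2[0])))
m=mask((8,60,140),(20,200,255),225,350,195,280)
m=cv2.morphologyEx(m,cv2.MORPH_OPEN,np.ones((2,2)))
r,w=rect(m,70); print('tray',r,w.round(1).tolist(),w.mean(0).round(1))
e=w[1]-w[0];e2=w[2]-w[1];print(np.linalg.norm(e),np.degrees(np.arctan2(e[1],e[0])),np.linalg.norm(e2),np.degrees(np.arctan2(e2[1],e2[0])))
c=cv2.resize(im[195:280,225:350],None,fx=6,fy=6,interpolation=cv2.INTER_CUBIC)
d=cv2.resize(im[200:250,355:470],None,fx=6,fy=6,interpolation=cv2.INTER_CUBIC)
d=cv2.copyMakeBorder(d,0,0,0,c.shape[1]-d.shape[1],cv2.BORDER_CONSTANT)
o=np.vstack([c,d])[:,:,::-1]; o=cv2.resize(o,None,fx=.73,fy=.73); cv2.imwrite('pics/crop.png',o); print(o.shape)
```

```text
game ((441.1711730957031, 224.376708984375), (39.91103744506836, 21.418533325195312), 20.556041717529297) [[496.8, -276.1, 36.0], [557.7, -300.7, 36.0], [513.9, -413.0, 36.0], [453.2, -388.1, 36.0]] [ 505.4 -344.5   36. ]
65.7629712061325 -21.98192194772779 120.57843679365459 -111.34763551499196
tray ((288.1984558105469, 236.97947692871094), (69.46315002441406, 130.21170043945312), 82.3595962524414) [[550.0, 326.4, 70.0], [598.2, -61.0, 70.0], [393.3, -85.4, 70.0], [345.7, 296.9, 70.0]] [471.8 119.2  70. ]
390.35617900315043 -82.90942873011353 206.35509059147313 -173.20471204754034
(591, 548, 3)
```

View pics/crop.png

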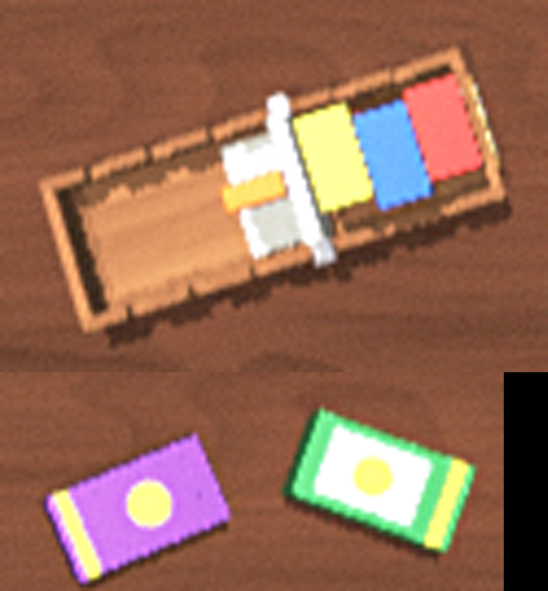

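The crop shows the green box with white panel and yellow circle/band at right (380,480), and the purple one at left (140,510), so the choice holds. The tray corners are at (40,183), (90,330), (460,48), (507,200), and the grip is at (254,191).

Run:
```python
from h import *
f=load('top0')
c=lambda u,v:(225+u/4.38-.5,195+v/4.38-.5)
P=[onz(f,c(*q),70) for q in((40,183),(90,330),(460,48),(507,200))]
for p in P: print(p.round(1))
d=(P[0]+P[1]-P[2]-P[3])/2; print('tray +x len',np.linalg.norm(d),np.degrees(np.arctan2(d[1],d[0])),'c',(sum(P)/4).round(1))
for z in (143,): print('grip',onz(f,c(254,191),z).round(1))
hsv=cv2.cvtColor(f['img'],cv2.COLOR_RGB2HSV)
m=cv2.inRange(hsv,(12,150,200),(22,255,255)); m[:, :265]=0;m[:,300:]=0;m[:220]=0;m[255:]=0
p=cv2.findNonZero(m).reshape(-1,2); print(len(p),onz(f,p.mean(0),143).round(1))
s=robot.get_state();R=np.array(s['eef_rot']);print(s['tcp_pos'],R.T@(np.array([470,125,290])-s['tcp_pos']))
```

```text
[474.7 282.   70. ]
[375.2 247.4  70. ]
[564.   -4.9  70. ]
[460.3 -35.7  70. ]
tray +x len 298.0253030098757 107.00659885493015 c [468.5 122.2  70. ]
grip [467.6 129.2 143. ]
30 [458.7 133.3 143. ]
[243.79426425 601.86996323 225.79981366] [-357.21258074  388.65056064  -63.6048309 ]
```

```bash
python3 -m crank '0 0 -35 0 0 0; -5 5 -70 0 0 0; -30 32 -90 0 0 0.1; -55 59 -94 0 0 0.2; -80 86 -94 0 0 0.3; -105 113 -94 0 0 0.4; -130 140 -94 0 0 0.5; -155 167 -94 0 0 0.6; -180 194 -94 0 0 0.7; -205 221 -94 0 0 0.8' 0 20
```

```text
clock: 0.93
tcp_pos: [372.1, 327.6, 320.5]
eef_rot: [[0.928, 0.372, -0.0], [0.372, -0.928, -0.0], [-0.0, 0.0, -1.0]]
contact_force: [0.8, 0.4, 0.8]
finger_gap: 1.0
```

Run:
```python
from h import *
s=robot.get_state();R=np.array(s['eef_rot']);p=np.array(s['tcp_pos'])
print(p.round(1),np.degrees(np.arctan2(R[1,0],R[0,0])),R[:,2].round(3),(R.T@(np.array([467,126,320])-p)).round(1),s['joint_pos'])
```

```text
[372.1 327.6 320.5] 21.835450787436926 [-0. -0. -1.] [ 13.2 222.4   0.5] [-0.57895372  0.11492364 -0.21436243  1.81525873  0.02589253  1.21446697
 -0.4198864 ]
```

```bash
python3 -m crank '2 35 0 0 0 0.04; 4 73 0 0 0 0.085; 7 110 0 0 0 0.085; 9 147 0 0 0 0.085; 11 184 0 0 0 0.085; 13 222 0 0 0 0.085; 13 222 0 0 0 0.085; 13 222 0 0 0 0.085; 13 222 0 0 0 0.085; 13 222 0 0 0 0.085'
python3 - <<'E'
from h import *
f=grab('wrist','w1');print(f['extrinsics'].round(2).tolist())
E
```

```text
clock: 1.77
tcp_pos: [466.8, 130.2, 320.5]
eef_rot: [[0.954, 0.299, -0.001], [0.299, -0.954, 0.0], [-0.001, -0.001, -1.0]]
contact_force: [0.0, 0.0, -0.1]
finger_gap: 0.996
[[0.95, 0.29, 0.07, 447.51], [0.3, -0.93, -0.23, 191.68], [-0.0, 0.24, -0.97, 477.8], [0.0, 0.0, 0.0, 1.0]]
```

View pics/w1.png

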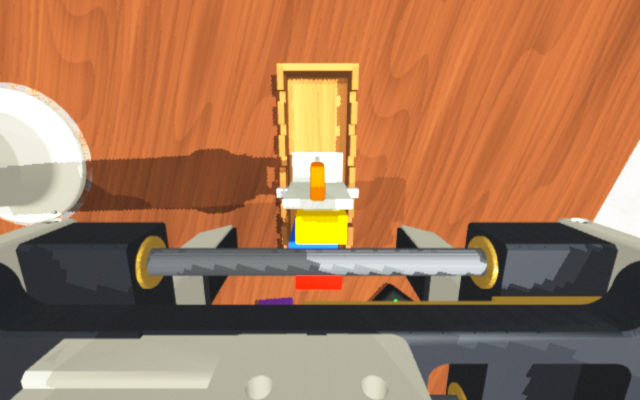

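The wrist view shows the tray upright in the picture, walls at columns 278 and 358, end at row 65, orange grip at (317,180), the back stop across row 195.

Run:
```python
from h import *
f=load('w1');im=f['img'];hsv=cv2.cvtColor(im,cv2.COLOR_RGB2HSV)
print(hsv[120,265:375:3].tolist()); print(hsv[55:85:2,318].tolist())
o=cv2.inRange(hsv,(8,200,150),(20,255,255)); 
z=np.zeros_like(o); z[150:215,300:335]=o[150:215,300:335]
for r in range(156,206,3): 
    c=np.flatnonzero(z[r]); print(r,c.min() if len(c) else None,c.max() if len(c) else None, im[r,317])
```

```text
[[11, 175, 216], [11, 175, 214], [11, 178, 216], [10, 171, 136], [12, 178, 168], [22, 146, 254], [20, 152, 253], [13, 176, 146], [21, 150, 254], [22, 149, 254], [27, 124, 255], [26, 123, 255], [26, 129, 255], [24, 138, 255], [24, 142, 255], [24, 139, 255], [23, 142, 255], [24, 145, 255], [21, 152, 254], [24, 143, 255], [25, 136, 255], [24, 139, 255], [23, 143, 254], [23, 146, 254], [15, 171, 233], [14, 173, 217], [14, 172, 216], [14, 175, 176], [14, 177, 118], [22, 149, 254], [22, 147, 254], [11, 173, 223], [11, 173, 219], [11, 174, 215], [11, 174, 215], [11, 177, 209], [11, 177, 203]]
[[11, 176, 213], [11, 177, 212], [11, 177, 213], [11, 176, 210], [19, 157, 253], [26, 125, 255], [26, 127, 255], [24, 139, 255], [13, 174, 141], [13, 170, 105], [13, 171, 103], [13, 167, 122], [13, 174, 193], [19, 156, 251], [20, 150, 253]]
156 None None [234 237 228]
159 None None [205 208 188]
162 315 318 [225 124  45]
165 311 322 [232 118   0]
168 311 311 [255 188   0]
171 None None [255 194   0]
174 None None [255 194   0]
177 None None [255 194   0]
180 None None [255 191   0]
183 323 324 [255 190   0]
186 311 324 [254 173   0]
189 311 324 [248 139   0]
192 311 324 [248 140   0]
195 311 323 [248 142   0]
198 311 323 [247 138   0]
201 None None [236 221 185]
204 None None [240 240 229]
```

Run:
```python
from h import *
f=load('w1');im=f['img'];hsv=cv2.cvtColor(im,cv2.COLOR_RGB2HSV)
b=cv2.inRange(hsv,(17,90,225),(30,170,255))
L=[];Rr=[];Li=[]
for r in range(72,180):
    c=np.flatnonzero(b[r,345:368]); 
    if len(c)>3: Rr.append((345+c.max()+.5,r))
    c=np.flatnonzero(b[r,270:286])
    if len(c)>3: L.append((270+c.min()-.5,r))
def fit(P,ax,z=70):
    W=np.array([onz(f,p,z)[:2] for p in P])
    vx,vy,x,y=cv2.fitLine(W.astype(np.float32),cv2.DIST_HUBER,0,.5,.01).ravel()
    n=np.array([-vy,vx]);res=(W-[x,y])@n
    if n[0]<0:n=-n
    return np.degrees(np.arctan2(vy,vx))%180,n@[x,y],len(W),res.std()
print('L',fit(L,0));print('R',fit(Rr,0))
T=[]
for c in range(285,352):
    k=np.flatnonzero(b[55:80,c]); 
    if len(k)>1:T.append((c,55+k.min()-.5))
print('T',fit(T,0))
# row faces & grip
a=np.radians(107.2)
for t in(('grip',(317,183)),):
    print(t,onz(f,t[1],143))
# predicted
tx=np.array([np.cos(a),np.sin(a)])
T0=np.array([468.5,122.2])
for x in(6-21,48-21): print(x,proj(f,[*(T0+tx*x),143]))
print('grip edges world at row 175,195',[onz(f,(u,v),143).round(1).tolist() for u,v in((310.5,195),(324.5,195))])
```

```text
L (np.float32(107.22074), np.float32(433.08362), 91, np.float64(1.2751073686271757))
R (np.float32(107.31447), np.float32(537.93414), 103, np.float64(1.0614913759479185))
T (np.float32(17.346348), np.float32(-129.61441), 67, np.float64(4.846497904042437e-06))
('grip', (317, 183)) [467.13980121 131.19258861 143.        ]
-15 [315.78747609 202.93896385]
27 [315.86606146 167.57382468]
grip edges world at row 175,195 [[464.1, 115.2, 143.0], [479.8, 120.1, 143.0]]
```

```bash
python3 -m crank '1 3 38 0 0 0; 1 3 76 0 0 0; 1 3 114 0 0 0; 1 3 150 0 0 0; 1 3 180 0 0 0; 1 3 200 0 0 0; 1 3 210 0 0 0; 1 3 216 0 0 0; 1 3 216 0 0 0; 1 3 216 0 0 0' 
python3 -m crank '0 0 0 0 0 0; 0 0 0 0 0 0; 0 0 0 0 0 0; 0 0 0 0 0 0; 0 0 0 0 0 0; 0 0 0 0 0 0; 0 0 0 0 0 0; 0 0 0 0 0 0; 0 0 0 0 0 0; 0 0 0 0 0 0' 0.8 40
python3 - <<'E'
from h import *
f=grab('wrist','w2')
s=robot.get_state(); print(s['finger_gap'],s['contact_force'],s['tcp_pos'])
E
```

```text
clock: 2.65
tcp_pos: [470.0, 126.9, 105.6]
eef_rot: [[0.955, 0.297, 0.001], [0.297, -0.955, 0.001], [0.001, -0.0, -1.0]]
contact_force: [0.0, -0.5, 0.6]
finger_gap: 1.002
clock: 3.48
tcp_pos: [469.3, 126.2, 104.6]
eef_rot: [[0.955, 0.296, -0.0], [0.296, -0.955, -0.0], [-0.0, -0.0, -1.0]]
contact_force: [0.9, 0.7, 0.2]
finger_gap: 0.322
0.27884854080322063 [ 0.36339479 -0.43297104  0.14910092] [469.28544297 126.17660203 104.66415961]
```

View pics/w2.png

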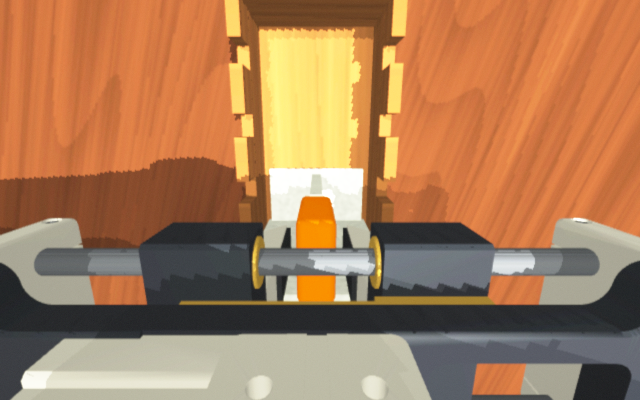

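The wrist view shows the orange grip centred between the fingers at (316,250), still closing, and the free notches along the walls.

```bash
python3 -m crank '0 0 0 0 0 0; 0 0 0 0 0 0; 0 0 0 0 0 0; 0 0 0 0 0 0; 0 0 0 0 0 0; 0 0 0 0 0 0; 0 0 0 0 0 0; 0 0 0 0 0 0; 0 0 0 0 0 0; 0 0 0 0 0 0' 1 40
python3 -m crank '0 0 -3 0 0 0; 0 0 -6 0 0 0; 0 0 -10 0 0 0; 0 0 -14 0 0 0; 0 0 -18 0 0 0; 0 0 -22 0 0 0; 0 0 -26 0 0 0; 0 0 -30 0 0 0; 0 0 -30 0 0 0; 0 0 -30 0 0 0'
```

```text
clock: 4.37
tcp_pos: [469.2, 126.2, 104.6]
eef_rot: [[0.955, 0.297, -0.0], [0.297, -0.955, -0.0], [-0.0, -0.0, -1.0]]
contact_force: [-0.2, -0.2, -1.9]
finger_gap: 0.195
clock: 5.2
tcp_pos: [469.6, 126.3, 135.1]
eef_rot: [[0.955, 0.297, 0.001], [0.297, -0.955, 0.0], [0.001, -0.0, -1.0]]
contact_force: [-0.4, 0.2, -3.8]
finger_gap: 0.199
```

```bash
python3 -m crank '0 -6 0 0 0 0; 0 -14 0 0 0 0; 0 -22 0 0 0 0; 0 -30 0 0 0 0; 0 -38 0 0 0 0; 0 -42 0 0 0 0; 0 -44 0 0 0 0; 0 -44 0 0 0 0; 0 -44 0 0 0 0; 0 -44 0 0 0 0'
python3 - <<'E'
from h import *
f=grab('top','t2')
s=robot.get_state(); print(s['finger_gap'],s['contact_force'],s['tcp_pos'])
g=grab('wrist','w3');a=cv2.resize(f['img'][190:285,220:355],(640,450),interpolation=cv2.INTER_CUBIC);b=g['img'][0:330:2,::2]
o=np.vstack([a,np.pad(b,((0,0),(0,320),(0,0)))])[:600]; cv2.imwrite('pics/c3.png',o[:,:,::-1])
E
```

```text
clock: 6.03
tcp_pos: [456.5, 167.7, 134.7]
eef_rot: [[0.955, 0.296, 0.0], [0.296, -0.955, -0.0], [-0.0, 0.0, -1.0]]
contact_force: [-0.1, -0.2, -2.4]
finger_gap: 0.196
0.192921427597262 [ 0.03418984  0.79955901 -2.47318132] [456.4552199  167.67807012 134.71827554]
```

View pics/c3.png

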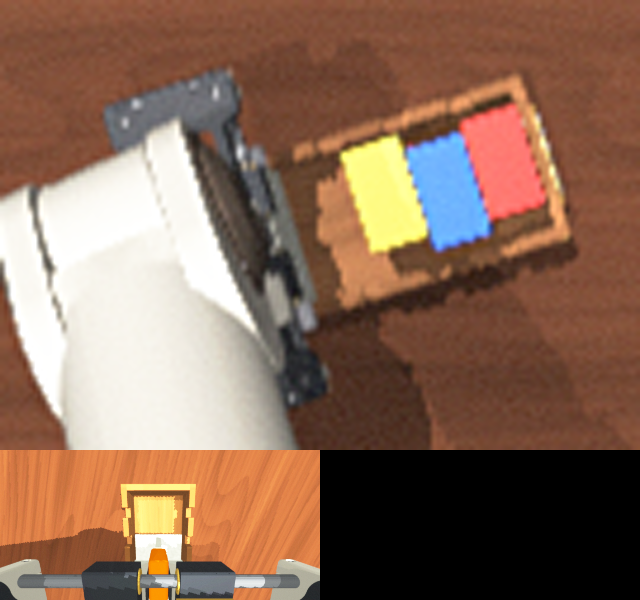

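The row still stands and the back stop hangs between the jaws, one pitch on. Lowering it gently.

```bash
python3 -m crank '0 0 3 0 0 0; 0 0 6 0 0 0; 0 0 8 0 0 0; 0 0 10 0 0 0; 0 0 12 0 0 0; 0 0 13 0 0 0; 0 0 14 0 0 0; 0 0 15 0 0 0; 0 0 15 0 0 0; 0 0 15 0 0 0'
```

```text
clock: 6.97
tcp_pos: [456.3, 168.2, 119.7]
eef_rot: [[0.955, 0.297, -0.0], [0.297, -0.955, -0.0], [-0.0, -0.0, -1.0]]
contact_force: [-0.2, 0.1, -4.0]
finger_gap: 0.192
```

```bash
python3 -m crank '0 0 2 0 0 0; 0 0 4 0 0 0; 0 0 6 0 0 0; 0 0 8 0 0 0; 0 0 10 0 0 0; 0 0 12 0 0 0; 0 0 13 0 0 0; 0 0 14 0 0 0; 0 0 15 0 0 0; 0 0 15 0 0 0'
```

```text
clock: 7.8
tcp_pos: [456.4, 168.3, 104.7]
eef_rot: [[0.955, 0.296, 0.0], [0.296, -0.955, 0.0], [0.0, -0.0, -1.0]]
contact_force: [-0.1, 0.5, -2.9]
finger_gap: 0.194
```

```bash
python3 -m crank '0 0 0.5 0 0 0; 0 0 0.5 0 0 0; 0 0 1 0 0 0; 0 0 1 0 0 0; 0 0 1 0 0 0; 0 0 1 0 0 0; 0 0 1 0 0 0; 0 0 1 0 0 0; 0 0 1 0 0 0; 0 0 1 0 0 0'
```

```text
clock: 8.63
tcp_pos: [456.4, 168.3, 104.6]
eef_rot: [[0.955, 0.297, 0.0], [0.297, -0.955, 0.0], [0.0, -0.0, -1.0]]
contact_force: [-3.5, -1.0, 7.0]
finger_gap: 0.192
```

```bash
python3 -m crank '0 0 -0.7 0 0 0; 0 0 -0.7 0 0 0; 0 0 -0.7 0 0 0; 0 0 -0.7 0 0 0; 0 0 -0.7 0 0 0; 0 0 -0.7 0 0 0; 0 0 -0.7 0 0 0; 0 0 -0.7 0 0 0; 0 0 -0.7 0 0 0; 0 0 -0.7 0 0 0' 0 40
python3 -m crank '0 0 -10 0 0 0; 0 0 -30 0 0 0; 0 0 -60 0 0 0; 0 0 -95 0 0 0; 0 0 -130 0 0 0; 0 0 -165 0 0 0; 0 0 -200 0 0 0; 0 0 -216 0 0 0; 0 0 -216 0 0 0; 0 0 -216 0 0 0'
python3 - <<'E'
from h import *
f=grab('wrist','w4')
E
```

```text
clock: 9.47
tcp_pos: [456.3, 168.2, 104.4]
eef_rot: [[0.955, 0.297, -0.0], [0.297, -0.955, 0.0], [-0.0, -0.0, -1.0]]
contact_force: [0.1, -0.1, -0.3]
finger_gap: 0.87
clock: 10.3
tcp_pos: [456.7, 168.4, 322.0]
eef_rot: [[0.955, 0.296, 0.003], [0.296, -0.955, 0.001], [0.003, -0.0, -1.0]]
contact_force: [0.6, 0.2, -0.2]
finger_gap: 0.999
```

View pics/w4.png

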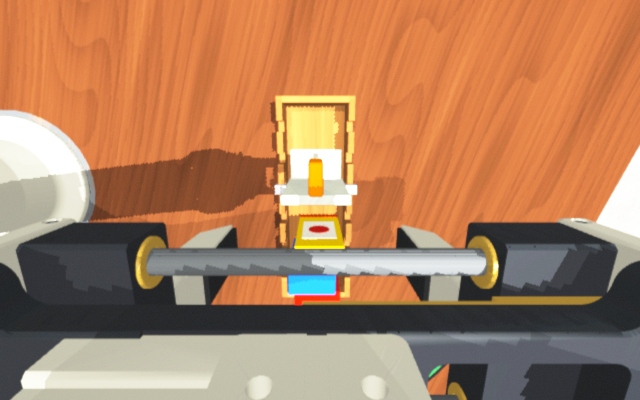

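The picture shows the back stop one notch on, square, ears at (281,188) and (352,188) in the walls, the row standing. Next the game.

```bash
python3 -m crank '-8 38 0 0 0 0; -16 76 0 0 0 0.06; -24 114 0 0 0 0.12; -32 152 0 0 0 0.18; -40 190 0 0 0 0.24; -48 228 0 0 0 0.3; -55 266 0 0 0 0.36; -63 304 0 0 0 0.42; -71 342 0 0 0 0.48; -79 380 0 0 0 0.54'
python3 - <<'E'
from h import *
s=robot.get_state();R=np.array(s['eef_rot']);p=np.array(s['tcp_pos'])
print(np.degrees(np.arctan2(R[1,0],R[0,0])),(R.T@(np.array([505,-344,320])-p)).round(1),s['joint_pos'])
E
```

```text
clock: 11.18
tcp_pos: [492.2, -219.6, 318.6]
eef_rot: [[0.971, -0.239, -0.003], [-0.239, -0.971, 0.001], [-0.003, -0.0, -1.0]]
contact_force: [1.1, 1.7, 0.2]
finger_gap: 0.997
-13.855728984561779 [ 42.2 117.8  -1.5] [ 0.06537031  0.19669479  0.35433304  1.73567732 -0.07165695  1.22525862
  0.19611513]
```

```bash
python3 -m crank '10 30 0 0 0 0.04; 20 60 0 0 0 0.08; 32 90 0 0 0 0.12; 42 116 0 0 0 0.14; 42 116 0 0 0 0.14; 42 116 0 0 0 0.14; 42 116 0 0 0 0.14; 42 116 0 0 0 0.14; 42 116 0 0 0 0.14; 42 116 0 0 0 0.14'
python3 - <<'E'
from h import *
f=grab('wrist','w5');hsv=cv2.cvtColor(f['img'],cv2.COLOR_RGB2HSV)
m=cv2.inRange(hsv,(40,110,60),(85,255,255));m[230:]=0
n,l,st,c=cv2.connectedComponentsWithStats(m);print(st[1:][st[1:,4]>50])
cv2.imwrite('m.png',m)
s=robot.get_state();R=np.array(s['eef_rot']);print(s['tcp_pos'],np.degrees(np.arctan2(R[1,0],R[0,0])))
E
```

```text
clock: 12.02
tcp_pos: [507.2, -339.5, 320.4]
eef_rot: [[0.93, -0.368, 0.0], [-0.368, -0.93, 0.001], [-0.0, -0.001, -1.0]]
contact_force: [0.3, -0.5, 0.8]
finger_gap: 1.001
[[ 296  136   43   65 1172]
 [ 298  208   40    4  148]]
[ 507.17429469 -339.72951518  320.58212688] -21.618200469321742
```

View pics/w5.png

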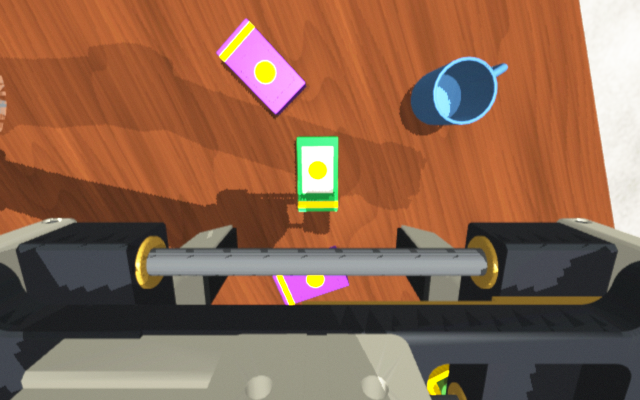

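The view shows the green game upright in the picture at cols 297-338, rows 137-212, a purple look-alike at (262,67), another at (312,280), the mug at (465,90).

Run:
```python
from h import *
f=load('w5');hsv=cv2.cvtColor(f['img'],cv2.COLOR_RGB2HSV)
roi=np.zeros((400,640),np.uint8);roi[125:220,285:350]=255
m=cv2.inRange(hsv,(20,110,60),(85,255,255))|cv2.inRange(hsv,(0,0,200),(180,60,255));m&=roi
m=cv2.morphologyEx(m,cv2.MORPH_OPEN,np.ones((3,3)))
L=[];Rr=[]
for r in range(145,205):
    c=np.flatnonzero(m[r]); L.append((c.min()-.5,r));Rr.append((c.max()+.5,r))
for n,P in(('L',L),('R',Rr)):
    W=np.array([onz(f,p,36)[:2] for p in P],np.float32)
    vx,vy,x,y=cv2.fitLine(W,cv2.DIST_HUBER,0,.5,.01).ravel();print(n,np.degrees(np.arctan2(vy,vx))%180,x,y)
ys=np.flatnonzero(m[:,317]);print(ys.min(),ys.max(),hsv[130:142,317].tolist(),hsv[204:216,317].tolist())
E=f['extrinsics'];a=onz(f,(317,ys.min()-.5),36);b=onz(f,(317,ys.max()+.5),36);print(a,b,np.linalg.norm(a-b))
W=[onz(f,p,36) for p in (L[30],Rr[30])];print(W,np.linalg.norm(W[0]-W[1]))
a0=onz(f,(317,ys.min()-.5),0);print(a0,np.linalg.norm(a0-b))
s=robot.get_state();R=np.array(s['eef_rot']);c=(a+b)/2;print('ctr tool',R.T@(c-s['tcp_pos']),[ (R.T@(w-s['tcp_pos'])).round(1) for w in W],np.degrees(np.arctan2(R[1,0],R[0,0])))
```

```text
L 68.827065 475.07892 -337.67532
R 69.42846 535.62866 -360.6923
136 211 [[10, 180, 163], [11, 181, 165], [11, 181, 166], [11, 179, 167], [11, 182, 165], [14, 168, 152], [45, 142, 145], [68, 182, 231], [71, 174, 251], [72, 170, 252], [72, 173, 252], [72, 176, 251]] [[28, 255, 252], [28, 255, 252], [28, 255, 251], [29, 223, 233], [50, 168, 204], [67, 192, 191], [66, 181, 172], [47, 144, 119], [14, 168, 106], [10, 174, 110], [10, 174, 113], [10, 178, 112]]
[ 527.65814783 -291.60185208   36.        ] [ 484.65495492 -400.23289473   36.        ] 116.83312041749254
[array([ 476.92378172, -334.80278968,   36.        ]), array([ 536.48138099, -358.42016955,   36.        ])] 64.06940192944113
[ 527.3638259  -292.58198948    0.        ] 121.27969764140418
ctr tool [  1.27161939   6.26150425 284.57949483] [array([-30. ,   6.7, 284.6]), array([ 34.1,   6.7, 284.6])] -21.618200469321742
```

```bash
python3 -m crank '2 7 30 0.12 0 -0.01; 2 14 65 0.24 0 -0.01; 2 21 100 0.36 0 -0.01; 2 27 135 0.48 0 -0.01; 2 27 170 0.5 0 -0.01; 2 27 205 0.5 0 -0.01; 2 27 235 0.5 0 -0.01; 2 27 250 0.5 0 -0.01; 2 27 250 0.5 0 -0.01; 2 27 250 0.5 0 -0.01'
python3 - <<'E'
from h import *
f=grab('wrist','w6')
s=robot.get_state();R=np.array(s['eef_rot']);p=np.array(s['tcp_pos']);print(np.round(s['joint_pos'],2))
ax=np.array([np.cos(np.radians(-110.9)),np.sin(np.radians(-110.9)),0])
g=np.array([506,-346,24.7])+ax*30; t=g+19*R[:,2]
print(p,t,R.T@(t-p),R[:,0], 'down', R.T@[0,0,-1])
E
```

```text
clock: 12.9
tcp_pos: [499.1, -366.1, 70.8]
eef_rot: [[0.933, -0.315, 0.175], [-0.36, -0.819, 0.447], [0.002, -0.48, -0.877]]
contact_force: [0.4, -0.5, 0.7]
finger_gap: 1.002
[ 0.66  0.77  0.27  1.59 -0.68  1.17  0.9 ]
[ 499.92306152 -366.97877221   72.17442785] [ 498.64809043 -365.56659771    8.02030582] [-1.99621695 29.96387206 56.7234753 ] [ 0.93283681 -0.36026919  0.00464684] down [-0.00464684  0.47886063  0.87787864]
```

View pics/w6.png

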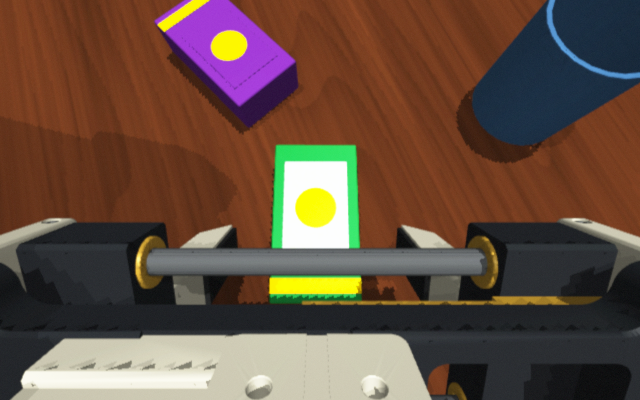

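The box is centred between the jaws, cols 274-356, straight. Descending and closing.

```bash
python3 -m crank '-1 6 11 0 0 0; -1 12 22 0 0 0; -1 18 33 0 0 0; -1 24 44 0 0 0; -1 27 50 0 0 0; -1 29 53 0 0 0; -1 30 55 0 0 0; -1 30 55 0 0 0; -1 30 55 0 0 0; -1 30 55 0 0 0'
python3 -m crank '0 0 0 0 0 0; 0 0 0 0 0 0; 0 0 0 0 0 0; 0 0 0 0 0 0; 0 0 0 0 0 0; 0 0 0 0 0 0; 0 0 0 0 0 0; 0 0 0 0 0 0; 0 0 0 0 0 0; 0 0 0 0 0 0' 1 40
```

```text
clock: 13.78
tcp_pos: [498.3, -366.6, 8.3]
eef_rot: [[0.933, -0.315, 0.176], [-0.361, -0.819, 0.446], [0.003, -0.479, -0.878]]
contact_force: [0.1, -0.3, 0.9]
finger_gap: 1.0
clock: 14.62
tcp_pos: [498.0, -366.3, 7.9]
eef_rot: [[0.933, -0.316, 0.175], [-0.361, -0.819, 0.446], [0.003, -0.479, -0.878]]
contact_force: [0.2, -0.1, 0.9]
finger_gap: 0.672
```

```bash
python3 -m crank '0 -7 -13 0 0 0; 0 -19 -35 0 0 0; -12 -36 -65 -0.1 0 0; -24 -50 -92 -0.22 0 0; -36 -60 -110 -0.34 0 0; -50 -62 -114 -0.46 0 0; -50 -62 -114 -0.58 0 0; -50 -62 -114 -0.7 0 0; -50 -62 -114 -0.82 0 0; -50 -62 -114 -0.94 0 0'
python3 -c "
from h import *
s=robot.get_state();print(np.round(s['joint_pos'],2),s['contact_force'])"
```

```text
clock: 15.45
tcp_pos: [451.9, -347.8, 139.5]
eef_rot: [[0.932, -0.329, -0.149], [-0.361, -0.841, -0.402], [0.007, 0.428, -0.904]]
contact_force: [-0.8, 0.2, -3.9]
finger_gap: 0.676
[-0.25  0.55  0.75  1.95  0.11  0.75 -0.04] [-0.76510986  0.24630349 -3.94834198]
```

```bash
python3 -m crank '0 0 0 -0.12 0 0; 0 0 0 -0.24 0 0; 0 0 0 -0.36 0 0; 0 0 0 -0.48 0 0; 0 0 0 -0.6 0 0; 0 0 0 -0.63 0 0; 0 0 0 -0.63 0 0; 0 0 0 -0.63 0 0; 0 0 0 -0.63 0 0; 0 0 0 -0.63 0 0'
python3 - <<'E'
from h import *
grab('scene','s7')
s=robot.get_state();R=np.array(s['eef_rot']);p=np.array(s['tcp_pos']);print(np.round(s['joint_pos'],2),s['contact_force'],s['finger_gap'])
c,sn=np.cos(.5),np.sin(.5)
# at pick: up in tool=(0,-sn,-c); long axis toward grasped end = tool y-ish horizontal
for nm,v in(('grasp end',[0,c,-sn]),('box top face n',[0,-sn,-c])): print(nm,(R@v).round(3))
g=p-19*R[:,2];print('p',p,'grasp',g,'down in tool',R.T@[0,0,-1])
# bottom end: from grasp go -(57.5+~30) along long axis; thickness 24.7 from underside
f=load('scene7') if 0 else load('s7'); uv=proj(f,g).astype(int);print(uv)
o=f['img'][max(0,uv[1]-75):uv[1]+75,max(0,uv[0]-100):uv[0]+100];cv2.imwrite('pics/c7.png',cv2.resize(o,None,fx=3.5,fy=3.5)[:,:,::-1])
E
```

```text
clock: 16.28
tcp_pos: [450.6, -349.2, 138.7]
eef_rot: [[0.931, -0.18, -0.316], [-0.364, -0.448, -0.817], [0.005, 0.876, -0.483]]
contact_force: [0.1, 0.2, -1.8]
finger_gap: 0.678
[-0.65  1.03  0.96  1.92  0.33  0.83 -0.51] [ 0.7667292   0.48743401 -2.13388063] 0.6730868378589132
grasp end [-0.006 -0.002  1.   ]
box top face n [0.364 0.931 0.004]
p [ 450.60531243 -349.15311388  138.59093479] grasp [ 456.61214141 -333.63946415  147.76942473] down in tool [-0.0052872  -0.87556113  0.48307842]
[258 153]
```

View pics/c7.png

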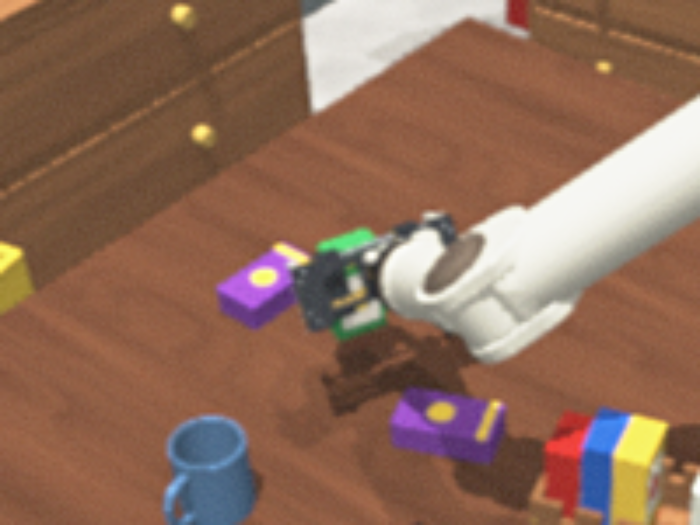

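The crop shows the green box held upright at (355,280), clear of both purple boxes and the mug. Lowering.

```bash
python3 -m crank '0 -9 5 0 0 0; 0 -18 10 0 0 0; 0 -27 15 0 0 0; 0 -36 20 0 0 0; 0 -42 23 0 0 0; 0 -46 25 0 0 0; 0 -47 26 0 0 0; 0 -47 26 0 0 0; 0 -47 26 0 0 0; 0 -47 26 0 0 0'
python3 -m crank '0 -1.3 0.7 0 0 0; 0 -2.2 1.2 0 0 0; 0 -3 1.7 0 0 0; 0 -3.9 2.1 0 0 0; 0 -4.4 2.4 0 0 0; 0 -4.4 2.4 0 0 0; 0 -4.4 2.4 0 0 0; 0 -4.4 2.4 0 0 0; 0 -4.4 2.4 0 0 0; 0 -4.4 2.4 0 0 0'
```

```text
clock: 17.17
tcp_pos: [451.1, -348.8, 84.1]
eef_rot: [[0.933, -0.176, -0.316], [-0.361, -0.447, -0.819], [0.003, 0.877, -0.48]]
contact_force: [0.5, 0.2, -2.2]
finger_gap: 0.672
clock: 18.0
tcp_pos: [451.0, -348.9, 79.8]
eef_rot: [[0.932, -0.175, -0.316], [-0.361, -0.446, -0.819], [0.003, 0.878, -0.479]]
contact_force: [0.1, 3.1, 6.2]
finger_gap: 0.673
```

```bash
python3 -m crank '0 0.5 -0.3 0 0 0; 0 0.5 -0.3 0 0 0; 0 0.5 -0.3 0 0 0; 0 0.5 -0.3 0 0 0; 0 0.5 -0.3 0 0 0; 0 0.5 -0.3 0 0 0; 0 0.5 -0.3 0 0 0; 0 0.5 -0.3 0 0 0; 0 0.5 -0.3 0 0 0; 0 0.5 -0.3 0 0 0' 0
python3 -m crank '0 0 -5 0 0 0; 0 0 -15 0 0 0; 0 0 -30 0 0 0; 0 0 -50 0 0 0; 0 0 -75 0 0 0; 0 20 -100 0.1 0 0; 0 50 -120 0.2 0 0; 0 80 -130 0.32 0 0; 0 110 -130 0.44 0 0; 0 140 -130 0.56 0 0'
python3 - <<'E'
from h import *
s=robot.get_state();R=np.array(s['eef_rot']);p=np.array(s['tcp_pos']);print(np.round(s['joint_pos'],2),p)
# target: tool down, x axis at same heading, above box
print('target above (z=320) in tool:',R.T@(np.array([450,-340,250])-p),'rotvec',cv2.Rodrigues(R.T@np.array([[.932,-.362,0],[-.362,-.932,0],[0,0,-1.]]))[0].ravel())
E
```

```text
clock: 18.83
tcp_pos: [451.0, -348.5, 79.2]
eef_rot: [[0.933, -0.175, -0.316], [-0.361, -0.447, -0.818], [0.002, 0.877, -0.48]]
contact_force: [0.3, -0.5, 0.2]
finger_gap: 0.998
clock: 19.67
tcp_pos: [469.0, -303.8, 267.1]
eef_rot: [[0.934, -0.315, -0.168], [-0.357, -0.817, -0.453], [0.005, 0.483, -0.876]]
contact_force: [0.8, -0.4, -0.4]
finger_gap: 0.999
[-0.53  0.42  0.94  1.85  0.19  1.04 -0.1 ] [ 468.96504642 -303.75631964  267.12721808]
target above (z=320) in tool: [-4.8850683  27.32293464 34.58630222] rotvec [ 0.50370618 -0.00661366  0.00444591]
```

```bash
python3 -m crank '0 0 0 0.12 0 0; -1 10 10 0.24 0 0; -1 20 20 0.36 0 0; -1 25.5 33.6 0.48 0 0; -1 25.5 33.6 0.504 -0.006 0.004; -1 25.5 33.6 0.504 -0.006 0.004; -1 25.5 33.6 0.504 -0.006 0.004; -1 25.5 33.6 0.504 -0.006 0.004; -1 25.5 33.6 0.504 -0.006 0.004; -1 25.5 33.6 0.504 -0.006 0.004'
python3 - <<'E'
from h import *
f=grab('wrist','w8')
s=robot.get_state();R=np.array(s['eef_rot']);p=np.array(s['tcp_pos']);print(np.round(s['joint_pos'],2),p)
c=np.array([454.6,-339.6,115.]);x=R[:,0];y=R[:,1]
for i in(-31,31):
  for j in(-18,18): print(i,j,proj(f,c+x*i+y*j).round(1))
E
```

```text
clock: 20.5
tcp_pos: [454.2, -337.9, 247.3]
eef_rot: [[0.932, -0.361, -0.005], [-0.361, -0.932, -0.005], [-0.003, 0.006, -1.0]]
contact_force: [-0.2, 0.2, 0.8]
finger_gap: 0.999
[-0.02  0.37  0.77  1.77 -0.28  1.11  0.48] [ 453.9923251  -338.24861068  247.37742268]
-31 -18 [286.4 175.2]
-31 18 [287.2 209.8]
31 -18 [348.4 175.2]
31 18 [347.4 209.9]
```

View pics/w8.png

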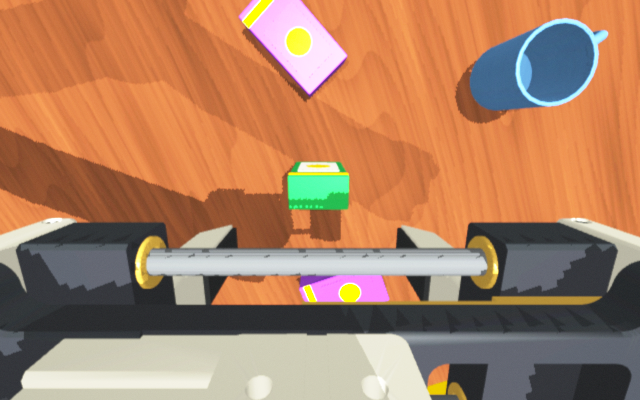

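The picture shows the game standing on its end, top face at cols 288-349, rows 173-210, within about 1 px of prediction. Grasping from above near its top.

```bash
python3 -m crank '2 0 30 0.006 0.003 0; 2 0 65 0.006 0.003 0; 2 0 95 0.006 0.003 0; 2 0 120 0.006 0.003 0; 2 0 140 0.006 0.003 0; 2 0 155 0.006 0.003 0; 2 0 162 0.006 0.003 0; 2 0 165 0.006 0.003 0; 2 0 165 0.006 0.003 0; 2 0 165 0.006 0.003 0'
python3 -m crank '0 0 0 0 0 0; 0 0 0 0 0 0; 0 0 0 0 0 0; 0 0 0 0 0 0; 0 0 0 0 0 0; 0 0 0 0 0 0; 0 0 0 0 0 0; 0 0 0 0 0 0; 0 0 0 0 0 0; 0 0 0 0 0 0' 1 40
python3 -m crank '0 0 -10 0 0 0; 0 0 -30 0 0 0; 0 0 -60 0 0 0; 0 0 -95 0 0 0; 0 0 -130 0 0 0; 0 0 -165 0 0 0; 0 0 -190 0 0 0; 0 0 -198 0 0 0; 0 0 -198 0 0 0; 0 0 -198 0 0 0'
python3 - <<'E'
from h import *
s=robot.get_state();R=np.array(s['eef_rot']);p=np.array(s['tcp_pos']);print(np.round(s['joint_pos'],2),p)
a=np.radians(107.3);n=np.array([.9548,.2974,0]);t=np.array([-.2974,.9548,0])
g=n*485.4+t*(-21.2-7.5);g[2]=280
T=np.array([n,-t,[0,0,-1]]).T
print(g,R.T@(g-p),cv2.Rodrigues(R.T@T)[0].ravel())
E
```

```text
clock: 21.38
tcp_pos: [454.5, -342.1, 83.4]
eef_rot: [[0.931, -0.365, 0.002], [-0.365, -0.931, -0.001], [0.002, 0.0, -1.0]]
contact_force: [-0.3, 0.5, 0.2]
finger_gap: 0.996
clock: 22.22
tcp_pos: [454.0, -342.1, 82.9]
eef_rot: [[0.931, -0.366, 0.001], [-0.366, -0.931, -0.0], [0.001, -0.0, -1.0]]
contact_force: [-0.1, 0.7, 4.8]
finger_gap: 0.67
clock: 23.05
tcp_pos: [453.1, -341.2, 279.5]
eef_rot: [[0.931, -0.366, -0.0], [-0.366, -0.931, 0.001], [-0.001, -0.001, -1.0]]
contact_force: [0.0, -0.3, -2.8]
finger_gap: 0.671
[-0.03  0.34  0.79  1.73 -0.26  1.17  0.46] [ 453.14395093 -341.17302005  279.54469044]
[471.9953 116.9552 280.    ] [-1.50012793e+02 -4.33281900e+02 -6.05937434e-02] [-8.79160859e-04  3.40502328e-04 -6.76386844e-01]
```

Run:
```python
from h import *
f=grab('wrist','w9');hsv=cv2.cvtColor(f['img'],cv2.COLOR_RGB2HSV)
m=cv2.inRange(hsv,(40,100,40),(85,255,255));m[300:]=0
n,l,st,c=cv2.connectedComponentsWithStats(m);print(st[1:][st[1:,4]>40])
s=robot.get_state();R=np.array(s['eef_rot']);p=np.array(s['tcp_pos'])
for u in(300,317,335):
    k=np.flatnonzero(m[:,u]);print(u,k.min(),k.max(),[ (R.T@(onz(f,(u,k.min()-.5),p[2]-82)-p)).round(1)])
for y in(-18,-21,-24): print(y,proj(f,p+R@np.array([0,y,82])),proj(f,p+R@np.array([0,y,-33])))
```

```text
[[ 259  182  115   33 1239]
 [ 250  223  134   26 3289]
 [ 252  275  130   21 2588]]
300 182 295 [array([-12.6, -20. ,  82. ])]
317 182 295 [array([  1.6, -20. ,  82. ])]
335 182 295 [array([ 16.6, -20. ,  82. ])]
-18 [315.10078588 183.86629574] [314.59597705 232.03328594]
-21 [315.09548522 180.32571898] [314.58339833 225.76816955]
-24 [315.0901526  176.76379512] [314.57067932 219.43318365]
```

Run:
```python
from h import *
f=load('w4');im=f['img'];hsv=cv2.cvtColor(im,cv2.COLOR_RGB2HSV)
n=np.array([.9548,.2974,0]);t=np.array([-.2974,.9548,0])
for r in range(174,222): 
    if r<212: print(r,im[r,300].tolist(),end=' ')
    else: print(r,im[r,312].tolist(),end=' ')
print()
for r in(180,185,190,195,200,205): print(r,'z133 t',(t@onz(f,(300,r),133)).round(1))
for r in(214,216,218): print(r,'z146 t',(t@onz(f,(318,r),146)).round(1),'n ends',[(n@onz(f,(u,r),146)).round(1) for u in(298,342)])
```

```text
174 [255, 255, 254] 175 [255, 255, 254] 176 [255, 255, 254] 177 [254, 254, 251] 178 [243, 244, 233] 179 [219, 221, 201] 180 [204, 207, 188] 181 [202, 206, 187] 182 [204, 206, 188] 183 [203, 206, 186] 184 [202, 205, 187] 185 [203, 206, 187] 186 [203, 207, 188] 187 [202, 208, 187] 188 [206, 210, 189] 189 [209, 211, 192] 190 [209, 212, 192] 191 [208, 211, 193] 192 [209, 212, 193] 193 [211, 213, 194] 194 [213, 215, 197] 195 [232, 234, 218] 196 [244, 245, 235] 197 [245, 246, 236] 198 [246, 247, 236] 199 [246, 247, 237] 200 [246, 246, 236] 201 [245, 245, 235] 202 [244, 246, 235] 203 [245, 245, 234] 204 [247, 238, 212] 205 [253, 222, 145] 206 [255, 224, 118] 207 [255, 224, 116] 208 [255, 224, 116] 209 [255, 223, 114] 210 [255, 224, 116] 211 [255, 223, 115] 212 [253, 203, 102] 213 [248, 182, 84] 214 [215, 124, 44] 215 [197, 63, 19] 216 [209, 80, 14] 217 [225, 144, 0] 218 [221, 180, 0] 219 [221, 185, 0] 220 [222, 187, 28] 221 [224, 204, 141] 
180 z133 t 27.3
185 z133 t 21.2
190 z133 t 15.0
195 z133 t 8.8
200 z133 t 2.5
205 z133 t -3.8
214 z146 t -11.4 n ends [np.float64(464.8), np.float64(517.2)]
216 z146 t -13.9 n ends [np.float64(464.7), np.float64(517.2)]
218 z146 t -16.4 n ends [np.float64(464.7), np.float64(517.3)]
```

Run:
```python
from h import *
f=load('w4');im=f['img']
n=np.array([.9548,.2974,0]);t=np.array([-.2974,.9548,0])
print([(r,(t@onz(f,(318,r),8)).round(1)) for r in(214,216.5,218)])
for r in (230,238):print([ (u,im[r,u].tolist()) for u in range(290,300,2)])
for r in range(240,252):print(r,im[r,318].tolist(),end=' ')
print([(r,(t@onz(f,(318,r),146)).round(1)) for r in(244,246,248)])
b=im[226];y=[u for u in range(280,360) if b[u][2]<90 and b[u][0]>200 and b[u][1]>150];print(min(y),max(y))
```

```text
[(214, np.float64(-53.2)), (216.5, np.float64(-57.6)), (218, np.float64(-60.3))]
[(290, [183, 114, 58]), (292, [181, 114, 58]), (294, [185, 117, 59]), (296, [186, 125, 53]), (298, [223, 185, 0])]
[(290, [182, 116, 59]), (292, [179, 113, 58]), (294, [123, 103, 128]), (296, [199, 169, 45]), (298, [223, 187, 0])]
240 [224, 186, 0] 241 [222, 186, 0] 242 [223, 185, 0] 243 [223, 185, 0] 244 [221, 183, 0] 245 [234, 201, 0] 246 [255, 252, 0] 247 [255, 254, 0] 248 [243, 226, 63] 249 [128, 124, 103] 250 [133, 138, 140] 251 [143, 150, 155] [(244, np.float64(-49.7)), (246, np.float64(-52.3)), (248, np.float64(-55.0))]
298 351
```

```bash
python3 -m crank '-8 -24 0 0 0 -0.03; -20 -58 0 0 0 -0.09; -33 -95 0 0 0 -0.15; -46 -133 0 0 0 -0.21; -59 -171 0 0 0 -0.27; -72 -209 0 0 0 -0.33; -85 -247 0 0 0 -0.39; -98 -285 0 0 0 -0.45; -111 -323 0 0 0 -0.51; -124 -360 0 0 0 -0.57'
python3 - <<'E'
from h import *
s=robot.get_state();R=np.array(s['eef_rot']);p=np.array(s['tcp_pos'])
n=np.array([.9548,.2974,0]);t=np.array([-.2974,.9548,0])
g=n*485.4+t*(-30.5);g[2]=280
print(p,g,R.T@(g-p),cv2.Rodrigues(R.T@np.array([n,-t,[0,0,-1]]).T)[0].ravel())
E
```

```text
clock: 23.93
tcp_pos: [468.2, 40.5, 278.4]
eef_rot: [[0.98, 0.197, -0.003], [0.197, -0.98, -0.001], [-0.003, 0.0, -1.0]]
contact_force: [0.9, 0.3, -2.4]
finger_gap: 0.671
[468.16348127  40.51977839 278.39196889] [472.53062 115.23656 280.     ] [ 19.02242076 -72.38441506  -1.70266983] [ 0.0002893   0.003257   -0.10328401]
```

```bash
python3 -m crank '5 -20 0 0 0 -0.05; 11 -45 0 0 0 -0.1; 16 -63 -1 0 0 -0.103; 19 -72 -1 0 0 -0.103; 19 -72 -1 0 0 -0.103; 19 -72 -1 0 0 -0.103; 19 -72 -1 0 0 -0.103; 19 -72 -1 0 0 -0.103; 19 -72 -1 0 0 -0.103; 19 -72 -1 0 0 -0.103'
python3 - <<'E'
from h import *
robot.grab_frame('top')
s=robot.get_state();R=np.array(s['eef_rot']);p=np.array(s['tcp_pos'])
n=np.array([.9548,.2974,0]);t=np.array([-.2974,.9548,0])
g=n*485.4+t*(-30.5);g[2]=280
print(p,g,R.T@(g-p),cv2.Rodrigues(R.T@np.array([n,-t,[0,0,-1]]).T)[0].ravel())
f=grab('wrist','w10');im=f['img'];hsv=cv2.cvtColor(im,cv2.COLOR_RGB2HSV)
# box near face bottom edge, and board top edge rows (z=133)
for u in(290,300,330): print(u,[(r,im[r,u].tolist()) for r in range(146,200,3)])
print([(r,(t@onz(f,(300,r),133)).round(1)) for r in(150,160,170,180,190)])
E
```

```text
clock: 24.77
tcp_pos: [474.8, 111.8, 281.6]
eef_rot: [[0.956, 0.292, 0.001], [0.292, -0.956, -0.0], [0.001, 0.0, -1.0]]
contact_force: [0.5, -0.2, -3.2]
finger_gap: 0.673
[474.73769204 112.06720331 281.61403997] [472.53062 115.23656 280.     ] [-1.18434463 -3.67696917  1.61193653] [ 0.00033462 -0.00074255 -0.00501501]
290 [(146, [218, 220, 198]), (149, [255, 255, 255]), (152, [255, 255, 255]), (155, [255, 255, 255]), (158, [255, 255, 255]), (161, [241, 201, 153]), (164, [198, 125, 66]), (167, [214, 137, 68]), (170, [198, 126, 65]), (173, [199, 125, 65]), (176, [190, 118, 62]), (179, [180, 115, 60]), (182, [88, 131, 60]), (185, [221, 217, 200]), (188, [227, 223, 204]), (191, [224, 219, 202]), (194, [223, 218, 199]), (197, [224, 219, 202])]
300 [(146, [212, 214, 192]), (149, [255, 255, 255]), (152, [255, 255, 255]), (155, [255, 255, 255]), (158, [255, 255, 255]), (161, [233, 192, 149]), (164, [231, 152, 79]), (167, [231, 153, 76]), (170, [230, 152, 76]), (173, [232, 154, 81]), (176, [230, 151, 77]), (179, [217, 139, 72]), (182, [87, 132, 59]), (185, [219, 216, 196]), (188, [225, 220, 201]), (191, [218, 188, 53]), (194, [217, 181, 0]), (197, [233, 209, 75])]
330 [(146, [217, 221, 198]), (149, [255, 255, 255]), (152, [255, 255, 255]), (155, [255, 255, 255]), (158, [255, 255, 255]), (161, [254, 226, 139]), (164, [255, 234, 124]), (167, [255, 234, 125]), (170, [255, 234, 125]), (173, [255, 233, 125]), (176, [254, 213, 106]), (179, [254, 214, 108]), (182, [120, 154, 70]), (185, [220, 217, 198]), (188, [221, 216, 198]), (191, [220, 185, 24]), (194, [219, 182, 0]), (197, [231, 200, 42])]
[(150, np.float64(6.9)), (160, np.float64(-3.5)), (170, np.float64(-13.9)), (180, np.float64(-24.6)), (190, np.float64(-35.5))]
```

```bash
python3 -m crank '-1 -3.7 10 0 0 -0.005; -1 -3.7 25 0 0 -0.005; -1 -3.7 40 0 0 -0.005; -1 -3.7 43 0 0 -0.005; -1 -3.7 43 0 0 -0.005; -1 -3.7 43 0 0 -0.005; -1 -3.7 43 0 0 -0.005; -1 -3.7 43 0 0 -0.005; -1 -3.7 43 0 0 -0.005; -1 -3.7 43 0 0 -0.005'
python3 - <<'E'
from h import *
s=robot.get_state();R=np.array(s['eef_rot']);p=np.array(s['tcp_pos'])
n=np.array([.9548,.2974,0]);t=np.array([-.2974,.9548,0])
print(p,n@p-485.4,t@p+30.5,np.degrees(np.arctan2(R[1,0],R[0,0])),R[:,2])
E
```

```text
clock: 25.7
tcp_pos: [473.0, 116.2, 239.0]
eef_rot: [[0.954, 0.299, 0.001], [0.299, -0.954, 0.0], [0.001, 0.0, -1.0]]
contact_force: [-0.2, 0.7, -3.3]
finger_gap: 0.674
[472.95206927 116.15633505 238.98703861] 0.7195297833631571 0.7501233080460032 17.37784307044821 [ 1.49441868e-03  2.16757431e-04 -9.99998860e-01]
```

```bash
python3 -m crank '0 0 8 0 0 0; 0 0 18 0 0 0; 0 0 28 0 0 0; 0 0 38 0 0 0; 0 0 48 0 0 0; 0 0 58 0 0 0; 0 0 66 0 0 0; 0 0 70 0 0 0; 0 0 70 0 0 0; 0 0 70 0 0 0'
python3 -m crank '0 0 8 0 0 0; 0 0 18 0 0 0; 0 0 28 0 0 0; 0 0 38 0 0 0; 0 0 48 0 0 0; 0 0 56 0 0 0; 0 0 62 0 0 0; 0 0 67 0 0 0; 0 0 69 0 0 0; 0 0 69 0 0 0'
```

```text
clock: 26.53
tcp_pos: [472.7, 115.9, 168.3]
eef_rot: [[0.954, 0.299, 0.0], [0.299, -0.954, -0.001], [0.0, 0.001, -1.0]]
contact_force: [0.6, 0.1, -1.7]
finger_gap: 0.674
clock: 27.37
tcp_pos: [472.5, 115.9, 99.0]
eef_rot: [[0.954, 0.299, -0.0], [0.299, -0.954, -0.001], [-0.0, 0.001, -1.0]]
contact_force: [0.5, -0.1, -1.7]
finger_gap: 0.676
```

```bash
python3 -m crank '0 0 1 0 0 0; 0 0 2 0 0 0; 0 0 3 0 0 0; 0 0 4 0 0 0; 0 0 5 0 0 0; 0 0 6 0 0 0; 0 0 7 0 0 0; 0 0 7.5 0 0 0; 0 0 7.5 0 0 0; 0 0 7.5 0 0 0'
```

```text
clock: 28.2
tcp_pos: [472.7, 116.0, 92.0]
eef_rot: [[0.954, 0.299, 0.001], [0.299, -0.954, -0.0], [0.0, 0.0, -1.0]]
contact_force: [-0.3, -0.6, -2.7]
finger_gap: 0.666
```

```bash
python3 -m crank '0 0 0.4 0 0 0; 0 0 0.8 0 0 0; 0 0 1.2 0 0 0; 0 0 1.5 0 0 0; 0 0 1.5 0 0 0; 0 0 1.5 0 0 0; 0 0 1.5 0 0 0; 0 0 1.5 0 0 0; 0 0 1.5 0 0 0; 0 0 1.5 0 0 0'
```

```text
clock: 29.03
tcp_pos: [472.8, 116.0, 90.8]
eef_rot: [[0.954, 0.299, 0.001], [0.299, -0.954, -0.0], [0.001, 0.0, -1.0]]
contact_force: [-1.3, -0.9, 5.5]
finger_gap: 0.673
```

```bash
python3 -m crank '0 0 -0.5 0 0 0; 0 0 -0.5 0 0 0; 0 0 -0.5 0 0 0; 0 0 -0.5 0 0 0; 0 0 -0.5 0 0 0; 0 0 -0.5 0 0 0; 0 0 -0.5 0 0 0; 0 0 -0.5 0 0 0; 0 0 -0.5 0 0 0; 0 0 -0.5 0 0 0' 0
python3 -m crank '0 0 -8 0 0 0; 0 0 -20 0 0 0; 0 0 -40 0 0 0; 0 0 -70 0 0 0; 0 0 -105 0 0 0; 0 0 -140 0 0 0; 0 0 -175 0 0 0; 0 0 -200 0 0 0; 0 0 -200 0 0 0; 0 0 -200 0 0 0'
python3 -m crank '0 -15 0 0 0 0; 0 -40 0 0 0 0; 0 -75 0 0 0 0; 0 -110 0 0 0 0; 0 -145 0 0 0 0; 0 -180 0 0 0 0; 0 -210 0 0 0 0; 0 -230 0 0 0 0; 0 -230 0 0 0 0; 0 -230 0 0 0 0'
python3 - <<'E'
from h import *
f=grab('top','t9');g=grab('scene','s9')
a=cv2.resize(f['img'][190:285,220:355],(640,450)[::1],interpolation=cv2.INTER_CUBIC)
a=cv2.resize(f['img'][190:280,225:350],(500,360),interpolation=cv2.INTER_CUBIC);b=cv2.resize(g['img'][175:260,290:415],(340,231),interpolation=cv2.INTER_CUBIC)
b2=cv2.resize(g['img'][120:270,180:480],(300,150));
o=np.zeros((600,640,3),np.uint8);o[:360,:500]=a;o[365:596,:340]=b;o[365:515,340:]=b2
cv2.imwrite('pics/fin.png',o[:,:,::-1])
E
```

```text
clock: 29.87
tcp_pos: [472.8, 116.0, 91.0]
eef_rot: [[0.954, 0.299, 0.001], [0.299, -0.954, -0.0], [0.001, 0.0, -1.0]]
contact_force: [-0.3, -0.4, -0.2]
finger_gap: 1.003
clock: 30.7
tcp_pos: [473.6, 116.3, 293.1]
eef_rot: [[0.954, 0.299, 0.004], [0.299, -0.954, 0.002], [0.005, -0.0, -1.0]]
contact_force: [0.4, -0.2, -0.9]
finger_gap: 1.001
clock: 31.53
tcp_pos: [402.5, 335.8, 289.1]
eef_rot: [[0.954, 0.301, -0.002], [0.301, -0.954, -0.003], [-0.002, 0.002, -1.0]]
contact_force: [0.1, -1.1, 0.2]
finger_gap: 1.002
```

View pics/fin.png

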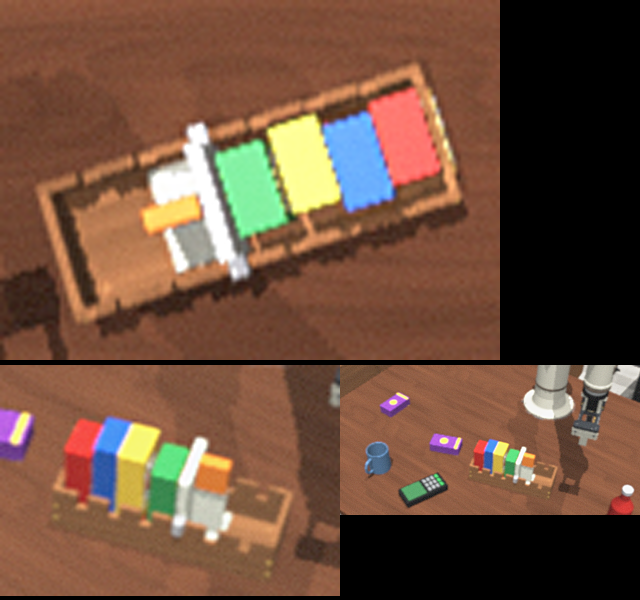

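The final view shows the green game upright at (250,190) between the yellow game and the back stop. The back stop is square in its notch, all three row games stand, and the other items look untouched.

```bash
python3 -c "
from h import *
a=load('s9')['img'].astype(int);b=load('scene0')['img'].astype(int);d=abs(a-b).sum(2)>90
for n,(x0,x1,y0,y1) in dict(mug=(200,235,195,230),term=(235,292,225,262),flask=(440,478,238,295),row=(312,350,193,215)).items(): print(n,d[y0:y1,x0:x1].mean().round(3))
print(robot.sign_off())"
```

```text
mug 0.0
term 0.0
flask 0.0
row 0.072
the job is handed in; nothing more can be done
None
```

The job is done and handed in at about 31.6 s. The back stop is home in the next notch, and the green game stands on end in the gap with its flat side to the row.

- **Back stop:** I lifted it 30 mm, moved it 44 mm away from the row and lowered it until it met the floor, with about 7 N measured on contact.
- **Green game:** I picked it up tilted, stood it on end on the counter, took it again from above and lowered it into the gap. It touched down at about 5.5 N, and I released it there.
- **Last checks:** The final picture shows the green game upright between the yellow game and the back stop. The back stop is square with both ears in the notches, and the row is standing. Before-and-after pictures show no change at the mug, terminal or flask. The row's area differs by 7%, which I took to be changed shadow and the newly added game without checking further.
- **Disagreements:** The top and wrist cameras differed by about 2 mm on where the tray is, and the game sat about 2.5 mm off centre in the jaws. I allowed for both before lowering it into the gap.

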